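Sweep the punching offcuts into the scrap box

ROBOT

A 6-joint arm with a two-finger parallel gripper is mounted at the origin on the work surface. World frame = base frame: x ahead of the robot, y to its left, z up, the work surface at z = 0. Lengths are in m, angles in rad, forces in N, time in s.
With the tool pointing down it reaches from about 0.35 to 0.975 m from the base axis. Payload 4.9 kg.
Tool frame: the origin (TCP) lies midway between the tips of the shut fingers; the grasp point (between the pads) lies 19 mm behind it; z points along the fingers, y is the line along which they close (so a half turn about z gives the same grasp; the last joint's range is limited). The gripper opens to 85 mm and grips with 20 to 120 N. Pads are 22 mm wide; open, the fingers measure 114 mm over their backs; the gripper's body (76 mm by 85 mm) begins 54 mm behind the grasp point. The pads swing forward as they close: fully open they stand 13 mm farther back than shut.
Start: joints at [1.01, 0.053, 1.613, -0, 1.476, -0.119], TCP at [0.267, 0.565, 0.231] pointing down, gripper open.
Joint ranges: [-3.01, 3.01], [-1.01, 2.22], [0.06, 2.58], [-1.02, 4.17], [0.09, 2.62], [-3.14, 3.14]. Speed limits (rad/s): [2.57, 2.57, 3.14, 3.14, 3.14, 3.14].

INTERFACE

Orientations are given as a rotation vector (axis times angle).
In Python, from station import ctrl gives the robot as it stands.
- The arm moves only by the shell command python3 -m handwheel 'ROWS' [FORCE]. ROWS is JSON, a list of rows, each an object with "gripper": the gripper command: -1 is fully open, 1 is shut, values between are in proportion; "offset": the shift along the tool's x, y, z in mm, a list of three; "rotation": the turn, a rotation vector about the tool's x, y, z in rad, a list of three. A call has exactly 8 rows; each row is the pose to reach, as a shift and turn from the pose commanded when the call began, along the tool's axes at that moment; what a row does not reach only later rows make up. A row lasts 1/8 s, in which the tool goes at most 62.5 mm and 10.7 degrees, less where a joint would pass 70% of its speed; a pose out of reach is approached as far as the arm can. A call with a gripper value outside its range is refused whole. The fingers move at their own pace and stop on an object; FORCE is the grip in N (left out, the last holds). Time passes only in rows, so rows that repeat a pose let the fingers close, or fill a call up. It gives the time, the measured TCP pose, the force, the opening and the grip force at its end, in the units of the state.
- ctrl.get_obs(): the state, without advancing time (a new reading comes with each control period).
- ctrl.get_image(name): name is "scene" or "top" or "wrist"; returns a dict with "image" (420x560x3 uint8, red, green, blue), "fovy" (degrees; the focal length in pixels is half the picture's height over the tangent of half this angle, whatever the lens; pixels are square), "cx", "cy" (the principal point, pixels), "xyz" and "attitude" of the camera in the world. Camera axes: x right, y up, looking along -z (the intrinsics and any distortion apply to the point x, -y, -z); pixel columns grow to the right and rows downward; lengths in m; the calibration is good to about 2 mm. A picture is of the moment at which its call begins. There is no depth.
- ctrl.finish_job(): hands the job in; it is judged then, once.
The state is a dict: "t": time; "q": joint angles; "dq": joint speeds; "effort": joint torques, N m; "tool_pos": TCP position; "tool_rot": TCP orientation; "contact_force": force on the tool from outside, world axes, zero at the start; "wrist_torque": the same for the moment, N m; "opening": finger opening in m; "grip_force": force on a finger pad.
Only numpy, scipy, OpenCV 4.12 (cv2) and the standard library are available. Lean on these libraries where they do the work, as an engineer would, in place of code of your own. Each camera call takes 0.05 s, during which the arm holds its last target. There are 200 camera calls.

TASK

Sweep all four white offcuts along the black punch table with the closed fingers and over its open end into the yellow scrap box. Only push them, never pick them up, and leave the brass gauge standing where it is on the table. Leave the green grip scales in the blue box and the beaker alone too.

Things in the scene. Friction and masses are not known exactly. Their poses are not given: they have to be found in the camera images.
- punch_table: Fixed raised table of a punching machine: a flat black plate on a grey pedestal. Plate 212 mm along its own x, 300 mm along its own y; its flat top is 70 mm above the origin, which lies on the work surface under the plate's centre. Steel lips 6 mm thick run along both long sides (inner faces at x = -100 and +100 mm, 16 mm higher than the plate). Both short ends (y = -150 and +150 mm) are open, so that things pushed past them fall off. It is turned up to 0.25 rad.
- scrap_box: Fixed open yellow scrap box on the work surface, outside 220 (x) x 130 (y) x 50 mm high, walls and floor 4 mm. Origin: centre of its underside. Same yaw as the punch table; it stands at either the +y or the -y end, its centre 205 mm from the table's centre, its inner wall tucked 10 mm under the plate's end; the plate's top is 20 mm above the box's rim.
- good_box: Fixed open blue box for good parts, same size as the scrap box, at the opposite end of the punch table. Origin: centre of its underside. No offcut belongs in it.
- offcut1: White plastic offcut, a loose flat block 30 (own x) x 22 (own y) x 14 mm high, 10 to 18 g, lying flat on the black plate at any yaw. Two offcuts lie in a rough row along each lip, about 60 mm either side of the plate's long centre line. Origin: centre of its underside.
- offcut2: White plastic offcut, a loose flat block 30 (own x) x 22 (own y) x 14 mm high, 10 to 18 g, lying flat on the black plate at any yaw. Two offcuts lie in a rough row along each lip, about 60 mm either side of the plate's long centre line. Origin: centre of its underside.
- offcut3: White plastic offcut, a loose flat block 30 (own x) x 22 (own y) x 14 mm high, 10 to 18 g, lying flat on the black plate at any yaw. Two offcuts lie in a rough row along each lip, about 60 mm either side of the plate's long centre line. Origin: centre of its underside.
- offcut4: White plastic offcut, a loose flat block 30 (own x) x 22 (own y) x 14 mm high, 10 to 18 g, lying flat on the black plate at any yaw. Two offcuts lie in a rough row along each lip, about 60 mm either side of the plate's long centre line. Origin: centre of its underside.
- gauge: Loose brass setting gauge standing upright near the middle of the black plate: round foot 28 mm across, 10 mm high, stem 18 mm across, 45 mm high in all, 110 g. Origin: centre of its underside. To be left standing where it is.
- grip_scale1: Green knife grip scale, 26 x 90 x 8 mm, lying in the blue box. Origin: centre of its underside. To be left alone.
- grip_scale2: Another green grip scale like the first, also in the blue box. To be left alone.
- beaker: Clear plastic beaker, 96 mm across the mouth, 120 mm high, empty, standing on the work surface to the robot's left of the work. Origin: centre of its underside. To be left alone.
Things that resemble listed ones, but are neither listed nor needed, are in the scene too. There is more than one size of the gauge; the one meant has the size given above.

How it is judged:
By the outcome, as a careful person would: the job done as asked, in the order asked, and still so for the second after the job is handed in, with the robot touching nothing.
It also fails if it takes over 64 s, if anything falls off the work surface, if the arm or the gripper's body presses on something with over 40 N, if the wrist force passes 120 N, or if a joint passes its speed limit or range.

## Working session

There is one attempt and no reset: what is moved stays moved. The work goes in short steps, Python scripts to look and compute and a shell command to move; the robot and the scene stay as the last step left them, time stands still between calls to the robot, and variables do not carry over. Pictures are saved under pics/ and viewed, at most 10 in all, crops included, and the job is handed in when it is done.

```bash
mkdir -p pics
python3 - <<'E'
from station import ctrl
import cv2,json,numpy as np
o=ctrl.get_obs();print({k:np.round(o[k],3).tolist() for k in ('t','tool_pos','tool_rot','opening')})
for n in('scene','top'):
    d=ctrl.get_image(n);cv2.imwrite(f'pics/{n}0.png',d['image'][:,:,::-1]);print(n,{k:(np.round(v,4).tolist() if not isinstance(v,(str,dict)) else v) for k,v in d.items() if k!='image'})
E
ls
```

```text
{'t': 0.0, 'tool_pos': [0.267, 0.564, 0.23], 'tool_rot': [-0.688, -3.065, 0.003], 'opening': 0.085}
scene {'fovy': 54.933, 'cx': 282.9676, 'cy': 207.8274, 'xyz': [1.3226, 0.1374, 0.6111], 'attitude': [0.8069, 0.7704, 1.4129]}
top {'fovy': 47.604, 'cx': 282.1386, 'cy': 214.6457, 'xyz': [0.348, 0.1462, 1.1348], 'attitude': [0.1204, -0.1059, -1.5758]}
pics
```

View pics/top0.png

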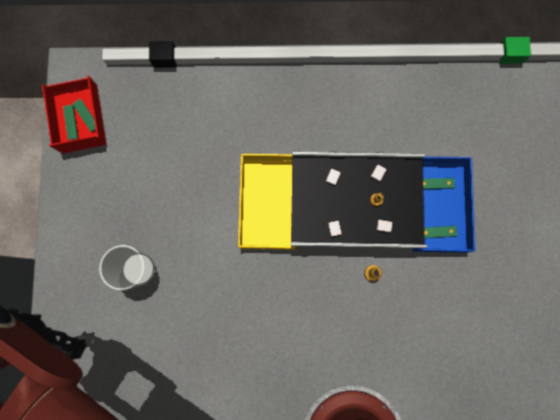

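View pics/scene0.png

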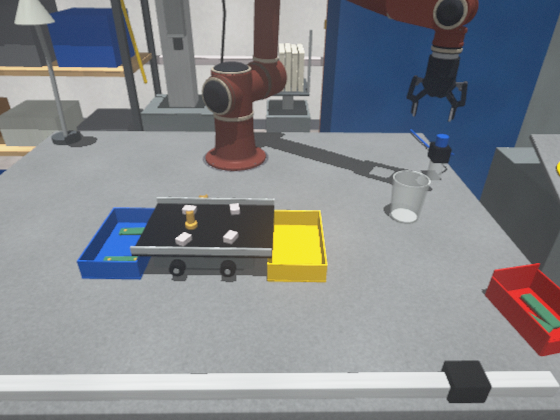

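The top view shows the yellow box at the left (+y) end at (267,202) and the blue box at (448,204). The offcuts are at (333,177), (379,172), (335,228) and (385,226). There are two gauges: one on the plate at (377,199) and a lookalike off the table at (373,273). A red tray with green look-alike pieces is at (75,115), and the beaker is at (125,268).

```bash
cat > h.py <<'E'
from station import ctrl
import cv2,numpy as np
from scipy.spatial.transform import Rotation as R
def cast(d,uv,z):
    f=210/np.tan(np.radians(d['fovy'])/2)
    r=R.from_rotvec(d['attitude']).apply([(uv[0]-d['cx'])/f,-(uv[1]-d['cy'])/f,-1])
    p=np.array(d['xyz']);return p+r*(z-p[2])/r[2]
def blobs(m,lo=20):
    c,_=cv2.findContours(m.astype(np.uint8),cv2.RETR_EXTERNAL,cv2.CHAIN_APPROX_NONE)
    return [cv2.minAreaRect(x) for x in c if cv2.contourArea(x)>lo]
def world(d,rect,z):
    return cast(d,rect[0],z),np.array([cast(d,p,z)[:2] for p in cv2.boxPoints(rect)])
def hsv(d): return [x.astype(int) for x in cv2.split(cv2.cvtColor(d['image'],cv2.COLOR_RGB2HSV))]
def offcuts(d,c=None,yaw=0,z=.084):
    h,s,v=hsv(d);out=[]
    for r in blobs((s<60)&(v>185),20):
        if max(r[1])>30:continue
        p,_=world(d,r,z);out.append((r[0],p))
    return out
E
python3 - <<'E'
from h import *
d=ctrl.get_image('top');h,s,v=hsv(d)
def show(n,r,z):
    p,b=world(d,r,z);e=np.diff(b[:3],axis=0)
    L=np.linalg.norm(e,axis=1);k=L.argmax();a=np.degrees(np.arctan2(e[k][1],e[k][0]))
    print(n,np.round(r[0]),'xyz',p.round(3),'size',L.round(3),'long dir deg',a.round(1))
for r in blobs((v<70)&(np.indices(v.shape)[1]>280)&(np.indices(v.shape)[1]<440)&(np.indices(v.shape)[0]>140)&(np.indices(v.shape)[0]<260),5000): show('plate',r,.07)
for r in blobs((h>22)&(h<35)&(s>150)&(v>150),1000): show('yellow',r,.05)
for r in blobs((h>105)&(h<125)&(s>150)&(v>80),1000): show('blue',r,.05)
for r in blobs((s<60)&(v>185),20): show('white',r,.084)
for r in blobs((h>10)&(h<24)&(s>130)&(v>60),40):
    show('brass@foot80',r,.08);show('brass@10',r,.01)
c=cv2.resize(d['image'][140:290,280:440],None,fx=5,fy=4*1.0)[:600,:,::-1]
c=cv2.resize(d['image'][140:290,280:440],None,fx=4,fy=4,interpolation=cv2.INTER_CUBIC)[:,:,::-1]
cv2.imwrite('pics/crop1.png',c)
E
```

```text
plate [365. 199.] xyz [ 0.537 -0.032  0.07 ] size [0.2   0.337] long dir deg -91.7
yellow [265. 201.] xyz [0.539 0.194 0.05 ] size [0.221 0.124] long dir deg -0.9
blue [447. 204.] xyz [ 0.527 -0.224  0.05 ] size [0.126 0.22 ] long dir deg 176.3
white [135. 269.] xyz [0.382 0.48  0.084] size [0.044 0.061] long dir deg -178.0
white [316. 244.] xyz [0.435 0.081 0.084] size [0.11  0.002] long dir deg -90.5
white [335. 228.] xyz [0.47  0.039 0.084] size [0.021 0.029] long dir deg -167.4
white [385. 225.] xyz [ 0.474 -0.072  0.084] size [0.02  0.029] long dir deg -100.1
white [333. 176.] xyz [0.587 0.04  0.084] size [0.029 0.021] long dir deg -22.5
white [378. 172.] xyz [ 0.596 -0.063  0.084] size [0.028 0.02 ] long dir deg -27.7
white [310. 152.] xyz [0.643 0.092 0.084] size [0.075 0.002] long dir deg -90.6
white [125.  53.] xyz [0.887 0.522 0.084] size [0.104 0.024] long dir deg -89.3
white [545.  49.] xyz [ 0.886 -0.461  0.084] size [0.065 0.02 ] long dir deg -90.7
white [338.  51.] xyz [0.888 0.02  0.084] size [0.767 0.024] long dir deg -90.0
brass@foot80 [373. 272.] xyz [ 0.371 -0.043  0.08 ] size [0.035 0.033] long dir deg -90.4
brass@10 [373. 272.] xyz [ 0.372 -0.056  0.01 ] size [0.037 0.035] long dir deg -90.4
brass@foot80 [266. 248.] xyz [0.428 0.192 0.08 ] size [0.007 0.124] long dir deg -90.5
brass@10 [266. 248.] xyz [0.433 0.195 0.01 ] size [0.007 0.133] long dir deg -90.5
brass@foot80 [376. 199.] xyz [ 0.535 -0.057  0.08 ] size [0.029 0.027] long dir deg -90.5
brass@10 [376. 199.] xyz [ 0.547 -0.07   0.01 ] size [0.031 0.029] long dir deg -90.5
brass@foot80 [266. 164.] xyz [0.618 0.191 0.08 ] size [0.12  0.047] long dir deg -88.1
brass@10 [266. 164.] xyz [0.635 0.194 0.01 ] size [0.128 0.05 ] long dir deg -88.1
```

View pics/crop1.png

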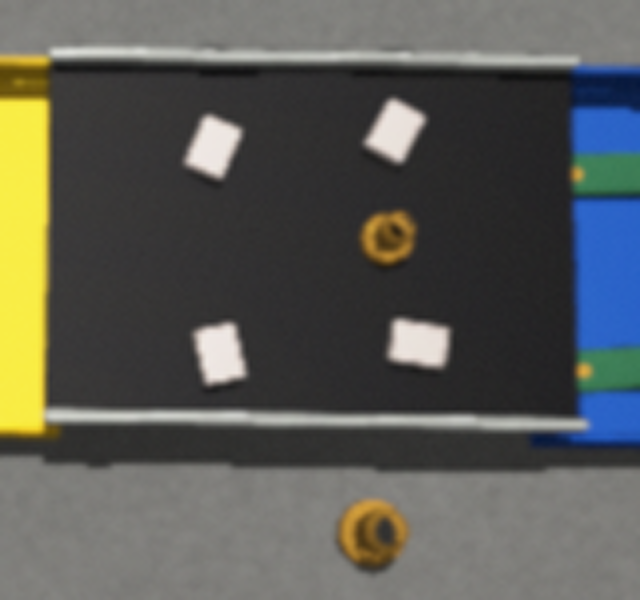

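The crop shows the plate gauge at (388,238). At plate height it measures 29 × 27 mm, so it fits the 28 mm foot. The gauge at (373,533) is 37 mm across and stands on the work surface, so it is the wrong size. The far row is at x≈0.59, the near row at x≈0.472 and the gauge at x≈0.535, so straight sweeps towards +y clear it by about 28 mm. I'll shut the fingers and move over now.

```bash
python3 -m handwheel '[{"gripper":1,"offset":[-43,-35,0],"rotation":[0,0,0.145]},{"gripper":1,"offset":[-87,-70,0],"rotation":[0,0,0.29]},{"gripper":1,"offset":[-130,-105,0],"rotation":[0,0,0.434]},{"gripper":1,"offset":[-174,-140,0],"rotation":[0,0,0.58]},{"gripper":1,"offset":[-217,-175,0],"rotation":[0,0,0.723]},{"gripper":1,"offset":[-261,-210,0],"rotation":[0,0,0.868]},{"gripper":1,"offset":[-304,-245,0],"rotation":[0,0,1.012]},{"gripper":1,"offset":[-348,-280,0],"rotation":[0,0,1.157]}]' 40
python3 - <<'E'
from h import *
o=ctrl.get_obs();print(o['t'],o['tool_pos'],R.from_rotvec(o['tool_rot']).as_matrix().round(3),o['opening'],o['q'])
d=ctrl.get_image('scene')
t=ctrl.get_image('top')
M=R.from_rotvec(o['tool_rot']).as_matrix()
print('delta tool frame mm',(M.T@(np.array([.591,-.108,.200])-o['tool_pos'])*1000).round())
for p in((292.5,157),(292,243),(423.5,157.5),(424.5,245)):print('plate corner',p,cast(t,p,.07).round(3))
for uv,p in offcuts(d):
    if .4<p[0]<.65 and -.2<p[1]<.15: print(np.round(uv),p.round(3))
E
```

```text
t: 1.15
tool_pos: [0.4624, 0.1614, 0.2312]
tool_rot: [2.257, 2.185, 0.0]
contact_force: [0.9, 0.0, 0.3]
opening: 0.0005
grip_force: 0.0
1.15 [0.462413  0.1613706 0.2311651] [[ 0.033  0.999  0.   ]
 [ 0.999 -0.033  0.   ]
 [ 0.     0.    -1.   ]] 0.0004532481005363202 [ 1.83591678e-01 -2.80178351e-01  1.91928675e+00  1.41989019e-04
  1.50224090e+00  2.16266146e-01]
delta tool frame mm [-265.  137.   31.]
plate corner (292.5, 157) [0.636 0.131 0.07 ]
plate corner (292, 243) [0.438 0.134 0.07 ]
plate corner (423.5, 157.5) [ 0.632 -0.17   0.07 ]
plate corner (424.5, 245) [ 0.431 -0.162  0.07 ]
[183. 236.] [ 0.597 -0.061  0.084]
[230. 235.] [0.589 0.042 0.084]
[188. 208.] [ 0.476 -0.07   0.084]
[234. 206.] [0.471 0.042 0.084]
```

Both views agree to about 3 mm, and the tool is aligned with the table.

```bash
python3 -m handwheel '[{"gripper":1,"offset":[-45,23,0],"rotation":[0,0,0]},{"gripper":1,"offset":[-90,46,0],"rotation":[0,0,0]},{"gripper":1,"offset":[-135,69,0],"rotation":[0,0,0]},{"gripper":1,"offset":[-180,92,0],"rotation":[0,0,0]},{"gripper":1,"offset":[-225,115,0],"rotation":[0,0,0]},{"gripper":1,"offset":[-268,137,0],"rotation":[0,0,0]},{"gripper":1,"offset":[-268,137,40],"rotation":[0,0,0]},{"gripper":1,"offset":[-268,137,80],"rotation":[0,0,0]}]'
python3 - <<'E'
from h import *
d=ctrl.get_image('scene');cv2.imwrite('pics/s2.png',d['image'][100:340,40:400,::-1].repeat(2,0).repeat(2,1))
E
```

```text
t: 2.25
tool_pos: [0.5921, -0.1085, 0.1505]
tool_rot: [2.251, 2.19, 0.001]
contact_force: [-0.8, 0.4, 0.5]
opening: 0.0002
grip_force: 0.0
```

View pics/s2.png

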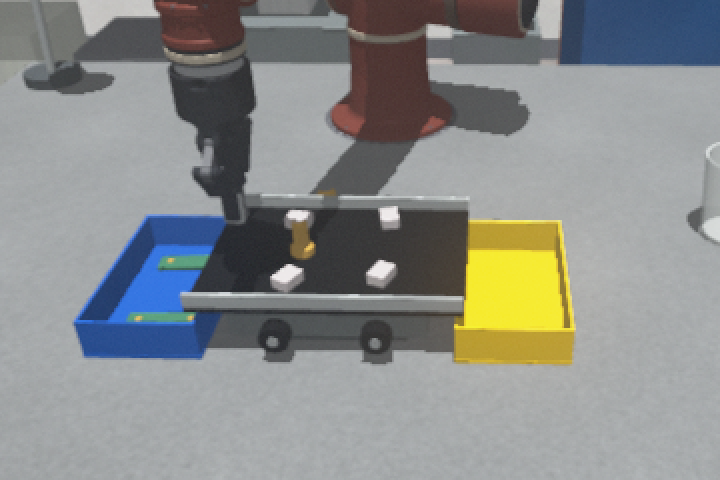

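The shut fingers hang at (233,210) over the blue end of the plate, behind the far-row rear block at (287,278). The way down is clear. I'll descend to about 5 mm above the plate and start pushing.

```bash
python3 -m handwheel '[{"gripper":1,"offset":[0,0,35],"rotation":[0,0,0]},{"gripper":1,"offset":[0,0,60],"rotation":[0,0,0]},{"gripper":1,"offset":[0,0,75],"rotation":[0,0,0]},{"gripper":1,"offset":[0,0,75],"rotation":[0,0,0]},{"gripper":1,"offset":[10,0,75],"rotation":[0,0,0]},{"gripper":1,"offset":[22,0,75],"rotation":[0,0,0]},{"gripper":1,"offset":[34,0,75],"rotation":[0,0,0]},{"gripper":1,"offset":[46,0,75],"rotation":[0,0,0]}]'
python3 - <<'E'
from h import *
d=ctrl.get_image('scene')
for uv,p in offcuts(d):
    if .4<p[0]<.65 and -.2<p[1]<.15: print(np.round(uv),p.round(3))
E
```

```text
t: 3.3
tool_pos: [0.593, -0.0616, 0.0767]
tool_rot: [2.252, 2.19, 0.001]
contact_force: [0.2, 0.3, 0.4]
opening: 0.0
grip_force: 0.0
[194. 237.] [ 0.599 -0.038  0.084]
[230. 235.] [0.589 0.042 0.084]
[234. 206.] [0.471 0.042 0.084]
```

```bash
python3 -m handwheel '[{"gripper":1,"offset":[10,1,0],"rotation":[0,0,0]},{"gripper":1,"offset":[20,2,0],"rotation":[0,0,0]},{"gripper":1,"offset":[30,2,0],"rotation":[0,0,0]},{"gripper":1,"offset":[40,2,0],"rotation":[0,0,0]},{"gripper":1,"offset":[50,2,0],"rotation":[0,0,0]},{"gripper":1,"offset":[60,2,0],"rotation":[0,0,0]},{"gripper":1,"offset":[70,2,0],"rotation":[0,0,0]},{"gripper":1,"offset":[80,2,0],"rotation":[0,0,0]}]'
python3 - <<'E'
from h import *
d=ctrl.get_image('scene')
for uv,p in offcuts(d):
    if .4<p[0]<.65 and -.2<p[1]<.2: print(np.round(uv),p.round(3))
cv2.imwrite('pics/s3.png',d['image'][150:300,60:360,::-1].repeat(2,0).repeat(2,1))
E
```

```text
t: 4.35
tool_pos: [0.5971, 0.0179, 0.0763]
tool_rot: [2.252, 2.19, 0.0]
contact_force: [-0.1, -1.3, 1.1]
opening: -0.0003
grip_force: 0.1
[235. 237.] [0.597 0.054 0.084]
[188. 208.] [ 0.476 -0.07   0.084]
[234. 206.] [0.471 0.042 0.084]
```

View pics/s3.png

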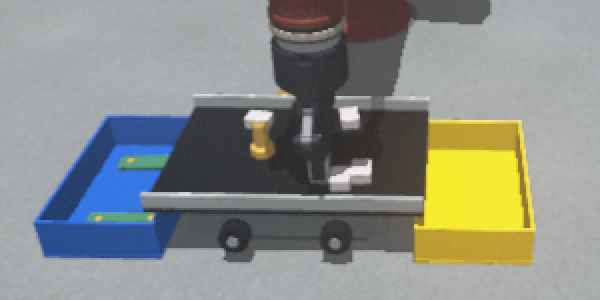

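The pushed block at (340,184) has met the front block at (360,172), both ahead of the finger, and the gauge at (262,140) stands untouched. I'll keep pushing.

```bash
python3 -m handwheel '[{"gripper":1,"offset":[8,-1,0],"rotation":[0,0,0]},{"gripper":1,"offset":[16,-2,0],"rotation":[0,0,0]},{"gripper":1,"offset":[24,-3,0],"rotation":[0,0,0]},{"gripper":1,"offset":[32,-3,0],"rotation":[0,0,0]},{"gripper":1,"offset":[40,-3,0],"rotation":[0,0,0]},{"gripper":1,"offset":[48,-3,0],"rotation":[0,0,0]},{"gripper":1,"offset":[56,-3,0],"rotation":[0,0,0]},{"gripper":1,"offset":[64,-3,0],"rotation":[0,0,0]}]'
python3 - <<'E'
from h import *
d=ctrl.get_image('scene')
for uv,p in offcuts(d):
    if .4<p[0]<.65 and -.2<p[1]<.2: print(np.round(uv),p.round(3))
cv2.imwrite('pics/s4.png',d['image'][150:300,60:360,::-1].repeat(2,0).repeat(2,1))
E
```

```text
t: 5.4
tool_pos: [0.5959, 0.0818, 0.0763]
tool_rot: [2.252, 2.19, 0.0]
contact_force: [0.6, -0.6, 0.3]
opening: -0.0002
grip_force: 0.1
[264. 236.] [0.596 0.118 0.084]
[188. 208.] [ 0.476 -0.07   0.084]
[235. 206.] [0.471 0.043 0.084]
```

View pics/s4.png

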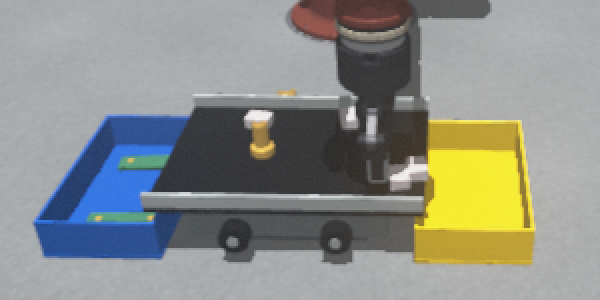

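Both far-row blocks are at the yellow end, (405,180) and (418,168), and the front one is at the edge. I'll push them over.

```bash
python3 -m handwheel '[{"gripper":1,"offset":[10,0,0],"rotation":[0,0,0]},{"gripper":1,"offset":[20,0,0],"rotation":[0,0,0]},{"gripper":1,"offset":[30,0,0],"rotation":[0,0,0]},{"gripper":1,"offset":[40,0,0],"rotation":[0,0,0]},{"gripper":1,"offset":[50,0,0],"rotation":[0,0,0]},{"gripper":1,"offset":[60,0,0],"rotation":[0,0,0]},{"gripper":1,"offset":[70,0,0],"rotation":[0,0,0]},{"gripper":1,"offset":[78,0,0],"rotation":[0,0,0]}]'
python3 -m handwheel '[{"gripper":1,"offset":[0,0,0],"rotation":[0,0,0]},{"gripper":1,"offset":[0,0,-40],"rotation":[0,0,0]},{"gripper":1,"offset":[0,0,-80],"rotation":[0,0,0]},{"gripper":1,"offset":[-45,-22,-80],"rotation":[0,0,0]},{"gripper":1,"offset":[-90,-45,-80],"rotation":[0,0,0]},{"gripper":1,"offset":[-135,-68,-80],"rotation":[0,0,0]},{"gripper":1,"offset":[-180,-90,-80],"rotation":[0,0,0]},{"gripper":1,"offset":[-225,-110,-80],"rotation":[0,0,0]}]'
python3 - <<'E'
from h import *
d=ctrl.get_image('scene')
for uv,p in offcuts(d):
    if .4<p[0]<.65 and -.2<p[1]<.3: print(np.round(uv),p.round(3))
cv2.imwrite('pics/s5.png',d['image'][150:300,60:360,::-1].repeat(2,0).repeat(2,1))
o=ctrl.get_obs();M=R.from_rotvec(o['tool_rot']).as_matrix()
print('delta tool frame mm',(M.T@(np.array([.473,-.120,.157])-o['tool_pos'])*1000).round())
E
```

```text
t: 6.45
tool_pos: [0.598, 0.16, 0.0763]
tool_rot: [2.252, 2.19, -0.0]
contact_force: [-0.7, -0.5, -0.3]
opening: -0.0003
grip_force: 0.0
t: 7.45
tool_pos: [0.4808, -0.0641, 0.1564]
tool_rot: [2.252, 2.19, 0.0]
contact_force: [0.1, -0.5, -0.5]
opening: 0.0001
grip_force: 0.0
[234. 206.] [0.471 0.042 0.084]
delta tool frame mm [-52.  -4.  -1.]
```

View pics/s5.png

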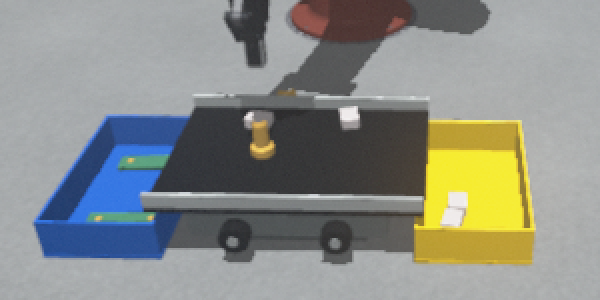

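Both far-row blocks now lie in the yellow box at (457,200) and (453,217), and the gauge at (262,140) is still standing. The near row at (257,120) and (348,118) is next.

```bash
python3 -m handwheel '[{"gripper":1,"offset":[-26,-2,0],"rotation":[0,0,0]},{"gripper":1,"offset":[-52,-4,0],"rotation":[0,0,0]},{"gripper":1,"offset":[-52,-4,0],"rotation":[0,0,0]},{"gripper":1,"offset":[-52,-4,30],"rotation":[0,0,0]},{"gripper":1,"offset":[-52,-4,60],"rotation":[0,0,0]},{"gripper":1,"offset":[-52,-4,80],"rotation":[0,0,0]},{"gripper":1,"offset":[-52,-4,80],"rotation":[0,0,0]},{"gripper":1,"offset":[-45,-4,80],"rotation":[0,0,0]}]'
python3 -m handwheel '[{"gripper":1,"offset":[10,0,0],"rotation":[0,0,0]},{"gripper":1,"offset":[20,0,0],"rotation":[0,0,0]},{"gripper":1,"offset":[30,0,0],"rotation":[0,0,0]},{"gripper":1,"offset":[40,0,0],"rotation":[0,0,0]},{"gripper":1,"offset":[50,0,0],"rotation":[0,0,0]},{"gripper":1,"offset":[60,0,0],"rotation":[0,0,0]},{"gripper":1,"offset":[70,0,0],"rotation":[0,0,0]},{"gripper":1,"offset":[80,0,0],"rotation":[0,0,0]}]'
python3 - <<'E'
from h import *
for n in('scene','top'):
  d=ctrl.get_image(n)
  for uv,p in offcuts(d):
    if .4<p[0]<.65 and -.2<p[1]<.15: print(n,np.round(uv),p.round(3))
E
```

```text
t: 8.5
tool_pos: [0.4772, -0.1073, 0.0773]
tool_rot: [2.252, 2.189, 0.001]
contact_force: [-0.1, 0.1, 0.5]
opening: 0.0001
grip_force: 0.0
t: 9.5
tool_pos: [0.4788, -0.0268, 0.0763]
tool_rot: [-2.252, -2.19, 0.0]
contact_force: [0.5, -0.4, -0.2]
opening: -0.0004
grip_force: 0.0
scene [234. 206.] [0.471 0.042 0.084]
top [334. 228.] [0.47  0.039 0.084]
```

The gripper hides the rear block in both views. I'll push on and look.

```bash
python3 -m handwheel '[{"gripper":1,"offset":[9,-1,0],"rotation":[0,0,0]},{"gripper":1,"offset":[18,-2,0],"rotation":[0,0,0]},{"gripper":1,"offset":[27,-3,0],"rotation":[0,0,0]},{"gripper":1,"offset":[36,-3,0],"rotation":[0,0,0]},{"gripper":1,"offset":[45,-3,0],"rotation":[0,0,0]},{"gripper":1,"offset":[54,-3,0],"rotation":[0,0,0]},{"gripper":1,"offset":[63,-3,0],"rotation":[0,0,0]},{"gripper":1,"offset":[72,-3,0],"rotation":[0,0,0]}]'
python3 - <<'E'
from h import *
d=ctrl.get_image('scene')
for uv,p in offcuts(d):
    if .4<p[0]<.65 and -.2<p[1]<.2: print(np.round(uv),p.round(3))
cv2.imwrite('pics/s6.png',d['image'][150:300,60:360,::-1].repeat(2,0).repeat(2,1))
E
```

```text
t: 10.6
tool_pos: [0.4778, 0.0452, 0.0763]
tool_rot: [-2.252, -2.19, 0.0]
contact_force: [0.2, -0.5, 1.4]
opening: -0.0
grip_force: 0.1
[254. 207.] [0.474 0.089 0.084]
```

View pics/s6.png

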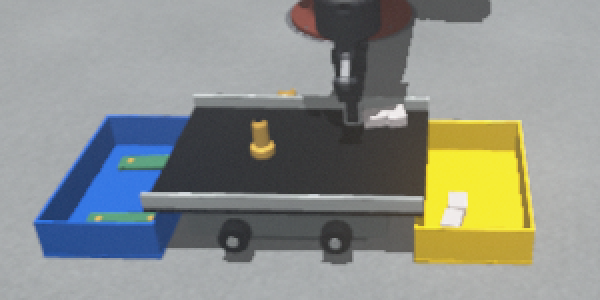

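Both near-row blocks, (375,120) and (398,116), are in line ahead of the finger, and the gauge is untouched. I'll finish the sweep and lift.

```bash
python3 -m handwheel '[{"gripper":1,"offset":[8,0,0],"rotation":[0,0,0]},{"gripper":1,"offset":[16,-1,0],"rotation":[0,0,0]},{"gripper":1,"offset":[24,-1,0],"rotation":[0,0,0]},{"gripper":1,"offset":[32,-1,0],"rotation":[0,0,0]},{"gripper":1,"offset":[40,-1,0],"rotation":[0,0,0]},{"gripper":1,"offset":[48,-1,0],"rotation":[0,0,0]},{"gripper":1,"offset":[56,-1,0],"rotation":[0,0,0]},{"gripper":1,"offset":[64,-1,0],"rotation":[0,0,0]}]'
python3 -m handwheel '[{"gripper":1,"offset":[10,0,0],"rotation":[0,0,0]},{"gripper":1,"offset":[20,0,0],"rotation":[0,0,0]},{"gripper":1,"offset":[30,0,0],"rotation":[0,0,0]},{"gripper":1,"offset":[40,0,0],"rotation":[0,0,0]},{"gripper":1,"offset":[50,0,0],"rotation":[0,0,0]},{"gripper":1,"offset":[57,0,0],"rotation":[0,0,0]},{"gripper":1,"offset":[57,0,-50],"rotation":[0,0,0]},{"gripper":1,"offset":[57,0,-110],"rotation":[0,0,0]}]'
python3 -m handwheel '[{"gripper":1,"offset":[0,-30,-40],"rotation":[0,0,0]},{"gripper":1,"offset":[0,-60,-60],"rotation":[0,0,0]},{"gripper":1,"offset":[0,-60,-60],"rotation":[0,0,0]},{"gripper":1,"offset":[0,-60,-60],"rotation":[0,0,0]},{"gripper":1,"offset":[0,-60,-60],"rotation":[0,0,0]},{"gripper":1,"offset":[0,-60,-60],"rotation":[0,0,0]},{"gripper":1,"offset":[0,-60,-60],"rotation":[0,0,0]},{"gripper":1,"offset":[0,-60,-60],"rotation":[0,0,0]}]'
python3 - <<'E'
from h import *
d=ctrl.get_image('scene')
cv2.imwrite('pics/s7.png',d['image'][150:300,60:360,::-1].repeat(2,0).repeat(2,1))
E
```

```text
t: 11.65
tool_pos: [0.4785, 0.1091, 0.0763]
tool_rot: [-2.252, -2.19, 0.0]
contact_force: [-0.2, 0.3, -0.6]
opening: 0.0002
grip_force: 0.0
t: 12.65
tool_pos: [0.4789, 0.1656, 0.1858]
tool_rot: [-2.251, -2.189, 0.005]
contact_force: [1.2, -0.1, 0.9]
opening: 0.0001
grip_force: 0.0
t: 13.65
tool_pos: [0.4203, 0.1672, 0.2461]
tool_rot: [-2.252, -2.19, 0.001]
contact_force: [-0.3, 1.5, 0.4]
opening: -0.0003
grip_force: 0.0
```

View pics/s7.png

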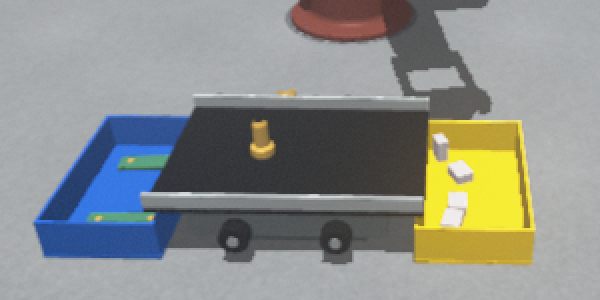

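All four blocks look to be in the yellow box at (440,147), (460,172), (457,200) and (453,217), and the gauge at (262,140) is standing. The block at (440,147) stands on end, so I'll check that it rests on the box floor.

Run:
```python
from h import *
d=ctrl.get_image('scene');t=ctrl.get_image('top')
print('bottom@floor',cast(d,(281,229.5),.004).round(3),'top@34mm',cast(d,(279.5,219),.034).round(3))
for n,i,z in(('scene',d,.018),('top',t,.02)):
  for uv,p in offcuts(i,z=z):
    if .4<p[0]<.66 and .1<p[1]<.28: print(n,np.round(uv),p.round(3))
h,s,v=hsv(t)
for r in blobs((h>10)&(h<24)&(s>130)&(v>60),40):
    if abs(r[0][0]-376)<15: print('gauge',np.round(r[0]),world(t,r,.08)[0].round(3))
```

```text
bottom@floor [0.455 0.158 0.004] top@34mm [0.451 0.154 0.034]
scene [287. 254.] [0.576 0.171 0.018]
scene [290. 234.] [0.495 0.179 0.018]
top [277. 186.] [0.579 0.168 0.02 ]
gauge [373. 272.] [ 0.371 -0.043  0.08 ]
gauge [376. 200.] [ 0.534 -0.057  0.08 ]
```

The on-end block stands on the floor inside the box: its bottom and top rays agree, and it is below the rim. The gauge is within 1 mm of where it was. I'll hand the job in.

```bash
python3 -c "
from station import ctrl
print(ctrl.finish_job())"
```

```text
the job is handed in; nothing more can be done
None
```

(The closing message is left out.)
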